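# Put the swapped bench items back on their own plates

### The job

The speed controller, the timer, the brown bottle and the small vial have each been left on another one's plate. Put each back on the grey plate of its own shape: the box-shaped controller on the oblong plate and the square timer on the square plate, both lined up with the plate's edges, the bottle on the large round plate and the vial on the small round one, each upright and in the middle. The cork mat is free for setting something aside on the way; only one thing fits on a plate at a time, and everything is to be set down, not dropped or knocked over.

Things in the scene. Friction and masses are not known exactly. Their poses are not given: they have to be found in the camera images.
- controller: speed controller: a blue box with a low black knob on top, standing on four 4 mm feet, about 0.4 kg. The box is 120 mm (its x) by 66 mm (its y), its top 64 mm above the underside of the feet; the knob (24 mm across, on the long centre line, 20 mm from the centre to -x) reaches 80 mm. Grasp across the 66 mm. Origin: centre of the underside; z up.
- vial: small clear sample vial with a white screw cap, upright, about 30 g: body 27 mm in diameter, cap 29 mm in diameter, from 44 to 55 mm above its underside. Grasp body or cap. Origin: centre of the underside; z up.
- timer_box: white square timer lying face up, 62 x 62 mm and 16 mm high at its edges (19 mm with its buttons), about 80 g. Grasp across two parallel sides. Origin: centre of the underside; x and y along its sides, z up.
- bottle: brown reagent bottle with a black screw cap, upright, 141 mm high, about 0.26 kg: body 56 mm in diameter up to 84 mm, cap 32 mm in diameter from 105 to 135 mm above the underside. Grasp the cap or the body. Origin: centre of the underside; z up.
- oblong_plate: oblong grey plate, 150 mm (its x) by 100 mm (its y): the controller's own place, the controller's long sides along the plate's long sides (either way round). Fixed to the bench, 6 mm thick: its top is at z = 0.006. Origin: centre of its underside; z up.
- square_plate: square grey plate, 110 x 110 mm, sides along its x and y: the timer's own place, sides parallel (any of the four ways round). Fixed to the bench, 6 mm thick: its top is at z = 0.006. Origin: centre of its underside; z up.
- large_round_plate: large round grey plate, 150 mm in diameter: the bottle's own place. Fixed to the bench, 6 mm thick: its top is at z = 0.006. Origin: centre of its underside; z up.
- small_round_plate: small round grey plate, 96 mm in diameter: the vial's own place. Fixed to the bench, 6 mm thick: its top is at z = 0.006. Origin: centre of its underside; z up.
- cork_mat: hexagonal brown cork mat, 150 mm from corner to corner, empty at the start: for setting a thing aside. Fixed to the bench, 6 mm thick: its top is at z = 0.006. Origin: centre of its underside; z up.

How it is judged:
By the outcome, as a careful person would: the job done as asked, in the order asked, and still so for the second after the job is handed in, with the robot touching nothing.
It also fails if it takes over 144 s, if anything falls off the work surface, if the arm or the gripper's body presses on something with over 40 N, if the wrist force passes 120 N, or if a joint passes its speed limit or range.

### The arm

A 6-joint arm with a two-finger parallel gripper is mounted at the origin on a cart in front of the work surface, level with it; the furniture and walls round the work are solid. World frame = base frame: x ahead of the robot, y to its left, z up, the work surface at z = 0. Lengths are in mm, angles in rad, forces in N, time in s.
With the tool pointing down it reaches from about 275 to 825 mm from the base axis. Payload 4.9 kg.
Tool frame: the origin (TCP) lies at the very end of the fingers, on their centre line; the grasp point (between the pads) lies 19 mm behind it; z points along the fingers, y is the direction in which the jaws open and shut (so a half turn about z gives the same grasp; the last joint's range is limited). The gripper opens to 85 mm and grips with 20 to 120 N. Pads are 22 mm wide; open, the fingers measure 114 mm over their backs; the gripper's body (76 mm by 85 mm) begins 54 mm behind the grasp point. The pads swing forward as they close: fully open they stand 13 mm farther back than shut.
Start: joints at [-1.337, 0.326, -0.193, 1.052, 0, 1.437], TCP at [197.773, -513.23, 231.281] pointing down, gripper open.
Joint ranges: [-2.65, 2.65], [-0.97, 1.79], [-1.3, 1.35], [-1.93, 2.1], [-1.47, 1.37], [-3.14, 3.14]. Speed limits (rad/s): [2.57, 2.57, 3.14, 3.14, 3.14, 3.14].

### API

Orientations are given as [roll, pitch, yaw] about the fixed x, y, z axes, in that order (R = Rz(yaw) Ry(pitch) Rx(roll)).
In Python, from bench import bot, solve_ik, imaging gives the robot as it stands. Calls block until the motion is done:
- bot.move_ptp(position, orientation): joint-space move of the TCP to a pose.
- bot.movel(position, rot=None, max_speed=150, threshold=None): straight line of the TCP; rot=None keeps the orientation; max_speed is the mean speed in mm/s. With threshold (N) it stops when the force on the tool has changed by that much, and returns True; else False.
- bot.move_j(angles): joint-space move.
- bot.grip(opening, effort=None): opening from 0.0 (shut) to 1.0 (fully open); effort is the grip in N (None keeps the last); returns when the fingers have stopped.
- bot.dwell(seconds).
- solve_ik(position, orientation): joint angles nearest the present ones, or None.
- bot.get_state(): the state.
- imaging.capture(name): name is "scene" or "side" or "wrist"; returns the picture (400x640x3 uint8, blue, green, red); there is no depth.
- imaging.camera_model(name): a dict with "K" (3x3 intrinsics, pixels), "position" and "rotation" of the camera in the world. Camera axes: x right, y up, looking along -z (the intrinsics and any distortion apply to the point x, -y, -z); pixel columns grow to the right and rows downward; lengths in mm; the calibration is good to about 2 mm. The wrist camera is an equidistant fisheye: a pixel r from the principal point sees the ray r / f radians off the axis. A picture is of the moment at which its call begins: read the wrist's pose just before it. camera_model takes no time and is no camera call; for the wrist camera it gives the pose at the moment of the call.
A pose or a line that the arm cannot do raises bot.IKError and nothing moves.
- bot.sign_off(): hands the job in, once; it reports no verdict.
The state is a dict: "t": time; "qpos": joint angles; "joint_velocities": joint speeds; "effort": joint torques, N m; "tcp_pos": TCP position; "orientation": TCP orientation; "contact_force": force on the tool from outside, world axes, zero at the start; "wrist_torque": the same for the moment, N m; "opening": opening from 0.0 (shut) to 1.0 (fully open).
Only numpy, scipy, OpenCV 4.12 (cv2) and the standard library are available. Lean on these libraries where they do the work, as an engineer would, in place of code of your own. Each camera call takes 0.05 s, during which the arm holds its last target. There are 200 camera calls.

## Working session

There is one attempt and no reset: what is moved stays moved. The work goes in short steps, each a Python script; the robot and the scene stay as the last script left them, time stands still between calls to the robot, and variables do not carry over. Pictures are saved under pics/ and viewed, about 12 in all and at most 16, crops included, and the job is handed in when it is done.

```bash
ls; mkdir -p pics; python3 - <<'E'
from bench import bot, solve_ik, imaging
import cv2
for n in("scene","side"):
    m=imaging.camera_model(n); print(n,m)
    cv2.imwrite(f"pics/{n}0.png",imaging.capture(n))
print(imaging.camera_model("wrist"))
print(bot.get_state())
E
```

```text
pics
scene {'K': array([[375.22070777,   0.        , 318.96372324],
       [  0.        , 375.22070777, 196.06972582],
       [  0.        ,   0.        ,   1.        ]]), 'position': array([142.93580356, 535.11273273, 572.17239099]), 'rotation': array([ 0.90841691, -0.0168805 , -2.45984372])}
side {'K': array([[395.83205747,   0.        , 322.8873304 ],
       [  0.        , 395.83205747, 193.79179556],
       [  0.        ,   0.        ,   1.        ]]), 'position': array([214.11975638, 656.76990904, 505.118264  ]), 'rotation': array([ 0.99832901,  0.00690185, -2.66127517])}
{'K': array([[309.70691629,   0.        , 320.32121159],
       [  0.        , 309.70691629, 200.44136779],
       [  0.        ,   0.        ,   1.        ]]), 'position': array([ 262.20562741, -486.71218059,  372.61917755]), 'rotation': array([-0.28066329,  0.00179822, -1.20299789])}
{'t': 0.1, 'qpos': array([-1.33716334e+00,  3.26890865e-01, -1.93446992e-01,  1.05196538e+00,
       -3.63712286e-06,  1.43663873e+00]), 'joint_velocities': array([ 1.63980808e-05, -1.98701780e-03,  2.66995762e-03, -1.13080554e-03,
       -1.35208679e-03,  1.49806429e-04]), 'effort': array([ 7.28272025e-04, -4.44239151e+01,  2.63037586e+01,  7.96176901e-03,
       -1.65310216e-04, -1.67025636e-06]), 'tcp_pos': array([ 197.67256187, -512.7274765 ,  230.58262514]), 'orientation': array([-3.14009880e+00, -1.97953317e-04,  3.67790441e-01]), 'contact_force': array([-0.22938751, -0.49335732,  0.57948249]), 'wrist_torque': array([ 0.0238683 , -0.02803786,  0.06479288]), 'opening': 1.0039286409950354}
```

View pics/scene0.png

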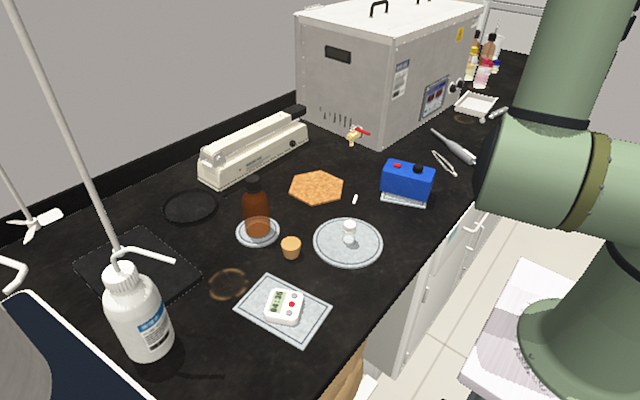

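View pics/side0.png

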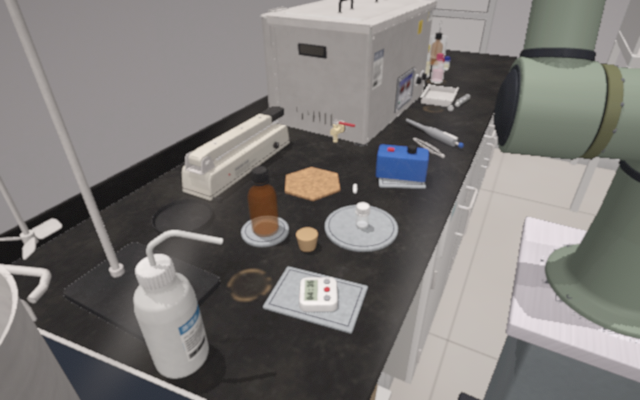

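Scene and side views agree: the timer is on the oblong plate (scene 283,308), the vial on the large round plate (349,240), the bottle on the small round plate (257,225), the controller on the square plate (407,183), and the mat is empty (316,187). A loose cork stopper is at (291,247) and a stir bar at (355,198).

```bash
cat > h.py <<'E'
from bench import bot, solve_ik, imaging
import cv2, numpy as np
from scipy.spatial.transform import Rotation as Rn
def rays(m,px,fish=False):
    px=np.atleast_2d(np.asarray(px,float)); K=m["K"]
    u=(px[:,0]-K[0,2])/K[0,0]; v=(px[:,1]-K[1,2])/K[1,1]
    if fish:
        r=np.hypot(u,v)+1e-12; d=np.c_[np.sin(r)*u/r,-np.sin(r)*v/r,-np.cos(r)]
    else: d=np.c_[u,-v,-np.ones(len(u))]
    return d@Rn.from_euler('xyz',m["rotation"]).as_matrix().T
def onplane(m,px,z,fish=False):
    d=rays(m,px,fish); p=np.asarray(m["position"])
    return (p+d*((z-p[2])/d[:,2])[:,None])[:,:2]
def rect(img_m,img,z=6,x0=150,x1=800,y0=-350,y1=350,s=1.0):
    """top view of plane z from the wrist fisheye; col=y descending, row=x descending (1px = 1/s mm)"""
    X,Y=np.meshgrid(np.arange(x1,x0,-1/s),np.arange(y1,y0,-1/s),indexing='ij')
    p=np.stack([X,Y,np.full_like(X,z)],-1)-img_m["position"]
    c=p@Rn.from_euler('xyz',img_m["rotation"]).as_matrix()
    c[...,1]*=-1; c[...,2]*=-1
    rr=np.hypot(c[...,0],c[...,1]); th=np.arctan2(rr,c[...,2]); K=img_m["K"]
    k=th/np.maximum(rr,1e-9)
    u=(K[0,0]*k*c[...,0]+K[0,2]).astype(np.float32); v=(K[1,1]*k*c[...,1]+K[1,2]).astype(np.float32)
    return cv2.remap(img,u,v,cv2.INTER_LINEAR)
E
python3 - <<'E'
from h import *
P={"scene":dict(sq=(405,203),mat=(316,187),small=(257,232),large=(348,242),obl=(283,309),timer=(284,305),cork=(291,252),stir=(355,199),sealer0=(208,188),sealer1=(307,150),cab=(383,148),wash=(155,355),tap=(175,262)),
"side":dict(sq=(402,180),mat=(312,183),small=(265,231),large=(361,227),obl=(317,297),timer=(319,294),cork=(307,248),stir=(355,190),wash=(182,370))}
for n in P:
    m=imaging.camera_model(n)
    for k,v in P[n].items(): print(n,k,onplane(m,v,6).round())
E
```

```text
scene sq [[ 418. -148.]]
scene mat [[622. -59.]]
scene small [[616. 151.]]
scene large [[446.  49.]]
scene obl [[437. 258.]]
scene timer [[441. 251.]]
scene cork [[519. 148.]]
scene stir [[519. -82.]]
scene sealer0 [[826. 120.]]
scene sealer1 [[ 757. -181.]]
scene cab [[ 594. -336.]]
scene wash [[533. 449.]]
scene tap [[677. 316.]]
side sq [[ 431. -172.]]
side mat [[621. -59.]]
side small [[616. 149.]]
side large [[447.  48.]]
side obl [[438. 256.]]
side timer [[438. 249.]]
side cork [[513. 156.]]
side stir [[515. -77.]]
side wash [[541. 458.]]
```

```bash
python3 - <<'E'
from h import *
for i,(p) in enumerate([(400,-110,330),(420,190,330)]):
    bot.move_ptp(p,[np.pi,0,0]); bot.dwell(0.3)
    m=imaging.camera_model("wrist"); im=imaging.capture("wrist")
    np.savez(f"w{i}.npz",im=im,pos=m["position"],rot=m["rotation"],K=m["K"])
    print(m["position"],m["rotation"],bot.get_state()["qpos"].round(2),bot.get_state()["t"])
    cv2.imwrite(f"pics/w{i}.png",im)
    r=rect(m,im,6,x0=250,x1=780,y0=-350,y1=400); cv2.imwrite(f"pics/r{i}.png",r)
a=[cv2.imread(f"pics/r{i}.png") for i in (0,1)]
# composite: left part (y>50) from w1, rest from w0
c=a[0].copy(); c[:,:350]=a[1][:,:350]; cv2.imwrite("pics/comp.png",c)
E
```

```text
[ 469.22207002 -109.67082978  471.82568352] [-2.81361962e-01  6.55925858e-04 -1.57169385e+00] [-0.45  0.02 -0.32  1.24 -0.    2.69] 2.1417
[489.23584582 190.80198242 472.0252883 ] [-2.81011274e-01  5.17991529e-04 -1.57086589e+00] [ 0.26  0.11 -0.22  1.24  0.   -2.88] 7.075
```

View pics/comp.png

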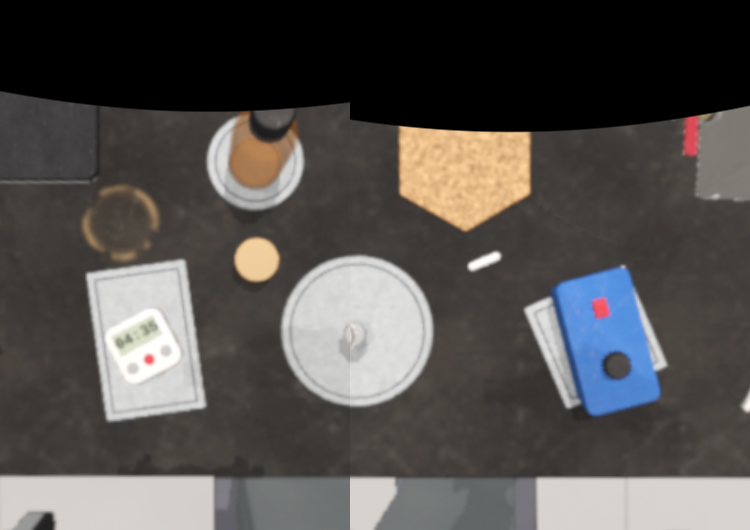

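The rectified top view (1 px = 1 mm) is clear. It shows the timer at (144,346), vial at (352,335), bottle base at (256,165), controller at (605,340) over the rotated square plate, and mat at about (465,165). Next I'll measure from masks.

```bash
cat >> h.py <<'E'
def load(f):
    d=np.load(f); return dict(K=d["K"],position=d["pos"],rotation=d["rot"]),d["im"]
def biggest(mask):
    cs,_=cv2.findContours(mask.astype(np.uint8),cv2.RETR_EXTERNAL,cv2.CHAIN_APPROX_NONE)
    return max(cs,key=cv2.contourArea)
def local(m,im,cx,cy,z,half=110,s=4):
    r=rect(m,im,z,cx-half,cx+half,cy-half,cy+half,s)
    return r,lambda c:np.c_[cx+half-c[:,1]/s, cy+half-c[:,0]/s]
def rectfit(w):
    """centre, (long,short), yaw of long side, from world points"""
    (c,(a,b),t)=cv2.minAreaRect(w.astype(np.float32)); t=np.deg2rad(t)
    if a<b: a,b,t=b,a,t+np.pi/2
    return np.round(c,1),np.round((a,b),1),round((t+np.pi/2)%np.pi-np.pi/2,4)
E
cat > meas.py <<'E'
from h import *
m0,i0=load("w0.npz"); m1,i1=load("w1.npz")
def seg(m,im,cx,cy,z,kind,half=110):
    r,f=local(m,im,cx,cy,z,half); h=cv2.cvtColor(r,cv2.COLOR_BGR2HSV); H,S,V=[h[...,k].astype(int) for k in range(3)]
    mk={"grey":(V>105)&(S<60),"white":(V>215)&(S<40),"blue":(H>100)&(H<130)&(S>120),"bluetop":(H>100)&(H<130)&(S>120)&(V>150)}[kind]
    mk=cv2.morphologyEx(mk.astype(np.uint8),cv2.MORPH_CLOSE,np.ones((9,9))); mk=cv2.morphologyEx(mk,cv2.MORPH_OPEN,np.ones((9,9)))
    c=biggest(mk)[:,0,:]; cv2.drawContours(r,[c],-1,(0,0,255),1); return f(c),r
out=[]
w,r=seg(m1,i1,438,255,6,"grey"); print("obl",rectfit(w)); out.append(r)
w,r=seg(m1,i1,435,255,22,"white",60); print("timer",rectfit(w)); out.append(r)
w,r=seg(m0,i0,435,-190,70,"blue"); print("ctrl",rectfit(w)); out.append(r)
for m,im in((m0,i0),(m1,i1)):
    w,r=seg(m,im,447,45,6,"grey"); print("large",cv2.minEnclosingCircle(w.astype(np.float32)),cv2.fitEllipse(w.astype(np.float32))); out.append(r)
w,r=seg(m1,i1,616,150,6,"grey",80); print("small",cv2.minEnclosingCircle(w.astype(np.float32))); out.append(r)
w,r=seg(m0,i0,445,50,61,"white",40); print("vial0",cv2.minEnclosingCircle(w.astype(np.float32)));out.append(r)
w,r=seg(m1,i1,445,50,61,"white",40); print("vial1",cv2.minEnclosingCircle(w.astype(np.float32))); out.append(r)
out=[cv2.resize(o,(200,200)) for o in out]
cv2.imwrite("pics/seg.png",np.vstack([np.hstack(out[:4]),np.hstack(out[4:8])]))
E
python3 meas.py
```

```text
obl (array([440.1, 254.4]), array([153., 103.]), np.float64(0.1393))
timer (array([438., 256.]), array([118.6,  74.7]), np.float64(0.0595))
ctrl (array([ 442.5, -192.6]), array([120.6,  70.8]), np.float64(0.2615))
large ((449.0708312988281, 42.90345001220703), 76.85224914550781) ((449.41656494140625, 42.92650604248047), (152.35044860839844, 152.7541961669922), 16.7387752532959)
large ((449.3092956542969, 43.76531219482422), 76.7437973022461) ((449.60565185546875, 43.60169219970703), (151.83241271972656, 152.71141052246094), 152.15362548828125)
small ((619.161865234375, 145.0780029296875), 49.48297119140625)
vial0 ((445.125, 36.625), 47.80863571166992)
vial1 ((452.48681640625, 49.46613311767578), 48.298641204833984)
```

View pics/seg.png

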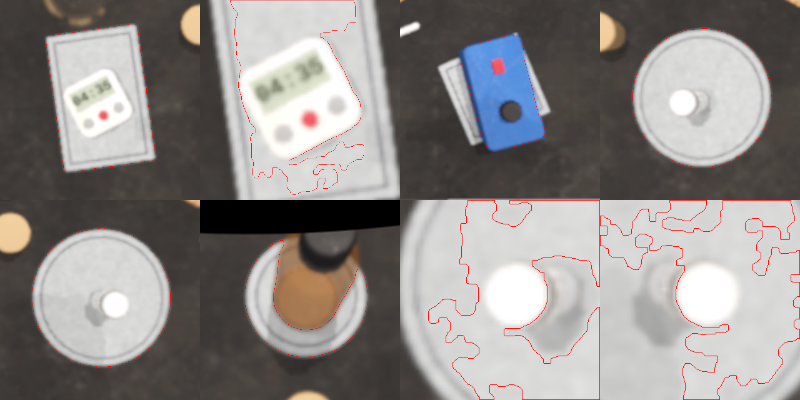

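```bash
cat > m2.py <<'E'
from h import *
m0,i0=load("w0.npz"); m1,i1=load("w1.npz")
out=[]
for n,m,im,x,y,z in(("timer",m1,i1,435,255,22),("vial0",m0,i0,445,50,61),("vial1",m1,i1,445,50,61)):
    r,f=local(m,im,x,y,z,60); mk=((r.min(-1)>228)).astype(np.uint8)
    mk=cv2.morphologyEx(mk,cv2.MORPH_OPEN,np.ones((7,7)))
    c=cv2.convexHull(biggest(mk))[:,0,:]; w=f(c).astype(np.float32)
    print(n,rectfit(w),cv2.minEnclosingCircle(w)); cv2.drawContours(r,[c],-1,(0,0,255),1); out.append(r)
cv2.imwrite("pics/seg2.png",cv2.resize(np.hstack(out),(780,260)))
E
python3 m2.py
```

```text
timer (array([436.7, 256. ]), array([60.7, 60.3]), np.float64(-1.0917)) ((436.41412353515625, 255.36248779296875), 37.51823425292969)
vial0 (array([447.4,  44.1]), array([24.7, 24.4]), np.float64(-0.7854)) ((447.06573486328125, 44.17334747314453), 12.671180725097656)
vial1 (array([447.2,  46.8]), array([24.5, 24. ]), np.float64(-1.5708)) ((447.493896484375, 46.51605224609375), 12.54708194732666)
```

View pics/seg2.png

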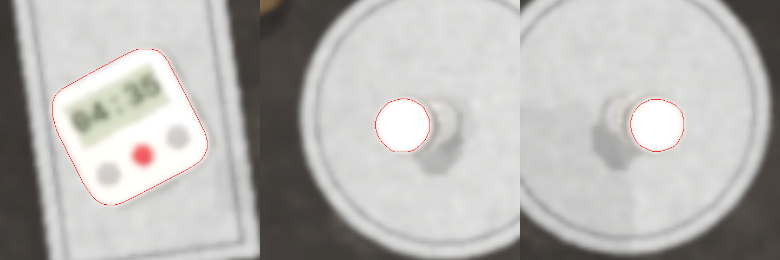

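```bash
cat >> h.py <<'E'
def yw(x,y,a,sym=np.pi):
    """tool yaw equal to a modulo sym with the last joint nearest 0 (q6 = pi+q1-yaw)"""
    t=np.pi+np.arctan2(y,x); return a+sym*np.round((t-a)/sym)
def wrap(a): return (a+np.pi)%(2*np.pi)-np.pi
def O(a): return [np.pi,0,wrap(a)]
def st(tag):
    s=bot.get_state(); print(tag,"t%.1f"%s["t"],s["tcp_pos"].round(1),"yaw%.3f"%s["orientation"][2],"F",s["contact_force"].round(1),"op%.3f"%s["opening"],flush=True)
def pick(x,y,z,a,hi,effort,pre=1.0):
    bot.grip(pre); bot.move_ptp((x,y,hi),O(a)); bot.movel((x,y,z+25)); bot.movel((x,y,z),max_speed=50); bot.dwell(.2)
    st("above"); bot.grip(0.0,effort); bot.dwell(.3); st("gripped")
    bot.movel((x,y,z+15),max_speed=40); bot.movel((x,y,hi)); st("lifted")
def place(x,y,z,a,hi,down=2.0,pre=1.0):
    bot.movel((x,y,hi),rot=O(a)); bot.movel((x,y,z+20)); bot.movel((x,y,z+5),max_speed=50); bot.dwell(.3)
    print("touch",bot.movel((x,y,z-down),max_speed=10,threshold=2.5)); st("down")
    bot.grip(pre); bot.dwell(.2); p=bot.get_state()["tcp_pos"]
    bot.movel((p[0],p[1],p[2]+25),max_speed=60); bot.movel((x,y,hi)); st("released")
def snap(name,cx,cy,z,half,cam=None):
    m=imaging.camera_model("wrist"); im=imaging.capture("wrist")
    np.savez(name+".npz",im=im,pos=m["position"],rot=m["rotation"],K=m["K"]); return m,im
E
python3 - <<'E'
from h import *
a=yw(437,256,.479,np.pi/2)
pick(436.7,256,8,a,150,30)
E
```

```text
above t11.4 [436.9 256.1   8.2] yaw-2.663 F [ 0.3 -0.9 -0.7] op0.998
gripped t12.1 [436.9 256.    8.4] yaw-2.663 F [-0.7 -1.1  5.7] op0.716
lifted t13.6 [436.  255.7 149.2] yaw-2.663 F [-1.1  0.5 -0.8] op0.713
```

```bash
python3 - <<'E'
from h import *
place(621,-59,8.4,yw(621,-59,-.1),150)
# controller
a=yw(440,-192,.2615)
pick(442.5,-192.5,25,a,170,60)
bot.movel((440,-40,170),rot=O(yw(440,-40,.2615)))
m,im=snap("w2",0,0,0,0)
cv2.imwrite("pics/r2.png",rect(m,im,6,x0=250,x1=700,y0=-330,y1=100,s=1)); st("x")
E
```

```text
touch True
down t18.4 [621.  -59.    8.5] yaw3.042 F [-0.1  0.2  5. ] op0.716
released t20.5 [620.2 -58.8 148.9] yaw3.042 F [-0.5  0.  -0.6] op0.997
above t23.4 [ 442.7 -192.7   25.2] yaw-2.880 F [ 0.6 -0.3  0.1] op1.001
gripped t24.0 [ 443.5 -194.    25.9] yaw-2.880 F [-0.3 -3.9  6.2] op0.769
lifted t25.6 [ 441.8 -192.1  169.1] yaw-2.880 F [-0.   0.8 -4.2] op0.760
x t26.8 [440.1 -40.7 170. ] yaw-2.881 F [-0.7 -0.6 -3.4] op0.766
```

View pics/r2.png

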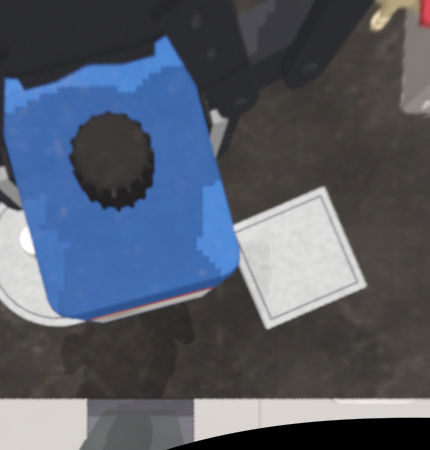

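```bash
python3 - <<'E'
from h import *
place(440.1,254.4,25.5,yw(440,254,.1393),170)
bot.move_ptp((440,190,330),O(yw(440,190,0))); bot.dwell(.3); snap("w3",0,0,0,0)
bot.move_ptp((440,-140,330),O(yw(440,-140,0))); bot.dwell(.3); snap("w4",0,0,0,0)
st("")
a=rect(*load("w3.npz"),6,250,780,-350,400); b=rect(*load("w4.npz"),6,250,780,-350,400)
b[:,:350]=a[:,:350]; cv2.imwrite("pics/comp2.png",b)
E
```

```text
touch True
down t31.2 [440.1 254.4  25.9] yaw-3.002 F [-0.4  0.6  5.1] op0.768
released t33.2 [439.4 254.1 169.1] yaw-3.002 F [-0.4  0.6  0.5] op1.001
 t35.9 [ 440.2 -139.4  330. ] yaw-3.140 F [0.4 0.8 0.2] op1.000
```

View pics/comp2.png

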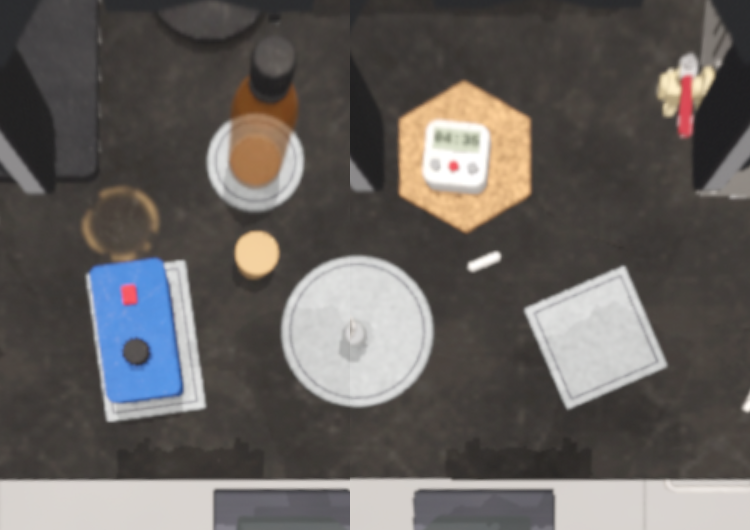

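The top view shows the controller on the oblong plate at (137,330), drawn shifted by parallax. The timer is on the mat (456,156), the square plate is free (595,337), and the bottle cap is visible at (273,60).

```bash
cat > m3.py <<'E'
from h import *
m3,i3=load("w3.npz"); m4,i4=load("w4.npz"); out=[]
def run(n,m,im,x,y,z,half,cond,hull=True):
    r,f=local(m,im,x,y,z,half); h=cv2.cvtColor(r,cv2.COLOR_BGR2HSV); mk=cond(r,h).astype(np.uint8)
    mk=cv2.morphologyEx(mk,cv2.MORPH_CLOSE,np.ones((9,9)));mk=cv2.morphologyEx(mk,cv2.MORPH_OPEN,np.ones((9,9)))
    c=cv2.convexHull(biggest(mk))[:,0,:]; w=f(c).astype(np.float32)
    print(n,rectfit(w),"circ",np.round(cv2.minEnclosingCircle(w)[0],1),round(cv2.minEnclosingCircle(w)[1],1)); cv2.drawContours(r,[c],-1,(0,0,255),1); out.append(cv2.resize(r,(200,200)))
grey=lambda r,h:(h[...,2]>105)&(h[...,1]<60)
white=lambda r,h:r.min(-1)>228
blue=lambda r,h:(h[...,0]>100)&(h[...,0]<130)&(h[...,1]>120)
run("square",m4,i4,442,-195,6,90,grey)
run("timer",m4,i4,623,-55,22,60,white)
run("ctrl",m3,i3,440,255,70,90,blue)
run("vial3",m3,i3,447,45,61,50,white)
run("vial4",m4,i4,447,45,61,50,white)
r,f=local(m3,i3,616,146,147,60); out.append(cv2.resize(r,(400,400)))
cv2.imwrite("pics/seg3.png",np.vstack([np.hstack([np.vstack([out[0],out[1]]),np.vstack([out[2],out[3]]),out[5]])]))
E
python3 m3.py
```

```text
square (array([ 443.1, -195.2]), array([112.8, 112.7]), np.float64(0.4057)) circ [ 443.1 -195.4] 77.4
timer (array([618. , -58.3]), array([59.3, 59.2]), np.float64(1.4749)) circ [618.1 -58.3] 37.0
ctrl (array([438.7, 253.7]), array([120.4,  65. ]), np.float64(0.1401)) circ [438.8 253.4] 66.4
vial3 (array([446.4,  46.5]), array([24.9, 24.6]), np.float64(-0.7854)) circ [446.   46.5] 12.7
vial4 (array([445.8,  43.8]), array([24.6, 24.4]), np.float64(0.7854)) circ [445.9  43.9] 12.5
```

View pics/seg3.png

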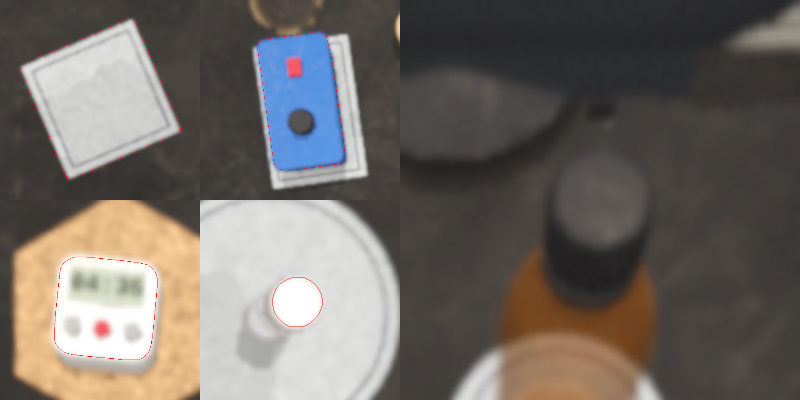

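```bash
python3 - <<'E'
from h import *
pick(618.7,-58.4,8,np.pi-.0959,150,30)
place(443.1,-195.3,8.4,yw(443,-195,.4057,np.pi/2),150)
# vial to mat
pick(446.7,45.2,33,yw(447,45,0.1),170,25)
place(621,-59,33.4,yw(621,-59,-.1),170)
E
```

```text
above t38.9 [619.  -58.5   8.3] yaw3.046 F [-0.1 -0.  -0.1] op0.998
gripped t39.6 [618.9 -58.4   8.5] yaw3.046 F [-2.   0.1  5.4] op0.712
lifted t41.1 [617.9 -58.3 149. ] yaw3.046 F [ 0.3  0.5 -0.8] op0.711
touch True
down t45.0 [ 443.1 -195.3    8.4] yaw1.977 F [-0.3 -0.8  4.3] op0.713
released t47.0 [ 442.5 -194.9  149.2] yaw1.977 F [-0.6  0.6  0.4] op0.998
above t50.0 [446.9  45.2  33.2] yaw-3.042 F [ 0.3  0.2 -0.4] op1.004
gripped t50.8 [446.9  45.2  33.1] yaw-3.042 F [-0.1 -0.2  2.4] op0.321
lifted t52.3 [446.   45.2 169.2] yaw-3.042 F [-1.  -0.6 -0.6] op0.322
touch True
down t56.1 [621.1 -59.1  33.1] yaw3.042 F [-0.3 -0.4  4.6] op0.317
released t58.3 [620.3 -58.8 168.9] yaw3.042 F [-0.1 -0.3 -0.6] op0.997
```

```bash
python3 - <<'E'
from h import *
bot.movel((621,0,230))
pick(616,146.2,107,yw(616,146,.1),240,50)
place(449.3,43.4,107.3,yw(449,43,0.1),240)
bot.move_ptp((520,-140,300),O(yw(520,-140,-.3))); bot.dwell(.3); snap("w5",0,0,0,0)
bot.move_ptp((520,80,330),O(yw(520,80,0))); bot.dwell(.3); snap("w6",0,0,0,0); st("")
a=rect(*load("w6.npz"),6,250,780,-350,400); b=rect(*load("w5.npz"),6,250,780,-350,400)
b[:,:420]=a[:,:420]; cv2.imwrite("pics/comp3.png",b)
E
```

```text
above t61.6 [616.3 146.3 107.4] yaw-3.042 F [ 0.2  0.1 -0.9] op1.000
gripped t62.5 [616.2 145.9 107.2] yaw-3.042 F [-0.5 -1.   2.8] op0.357
lifted t63.9 [615.3 146.1 238.9] yaw-3.042 F [-0.7 -0.1 -2.9] op0.365
touch True
down t67.6 [449.4  43.2 107.1] yaw-3.042 F [-1.  -0.2  6.2] op0.363
released t69.8 [448.6  43.4 239.1] yaw-3.042 F [-0.4 -0.1 -0.7] op1.003
 t72.2 [520.1  79.1 329.8] yaw3.140 F [ 0.2 -0.1  0.5] op1.000
```

View pics/comp3.png

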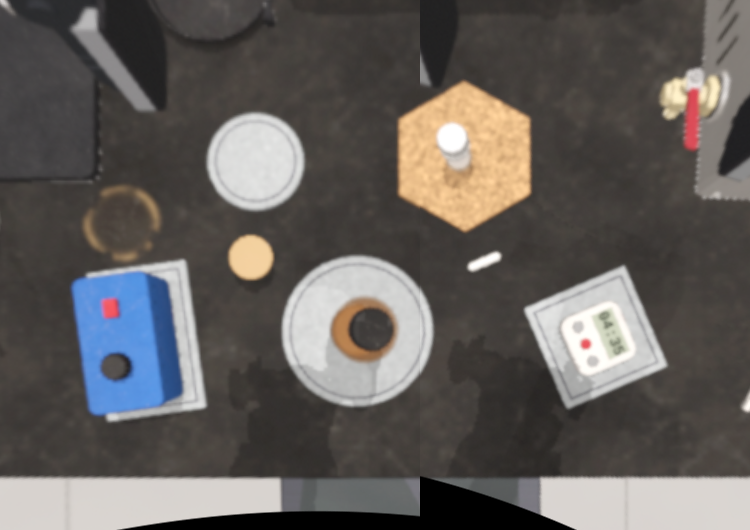

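The bottle stands on the large plate at (362,329), the timer on the square plate at (598,338) and the vial upright on the mat at (456,160). The small plate is free at (256,161).

```bash
cat > m4.py <<'E'
exec(open("m3.py").read().split('run("square"')[0])
m5,i5=load("w5.npz"); m6,i6=load("w6.npz")
run("small",m6,i6,618,144,6,70,grey)
run("large",m6,i6,449,43,6,100,grey)
run("square",m5,i5,443,-195,6,90,grey)
run("timer",m5,i5,443,-195,22,60,white)
run("vial",m5,i5,621,-59,61,40,white)
run("botcap",m6,i6,449,43,147,30,lambda r,h:r.max(-1)<75)
run("botbody",m6,i6,449,43,84,60,lambda r,h:(h[...,1]>130))
cv2.imwrite("pics/seg4.png",np.vstack([np.hstack(out[:4]),np.hstack(out[4:]+out[:1])]))
E
python3 m4.py
```

```text
small (array([619. , 144.8]), array([99.4, 98.9]), np.float64(0.2606)) circ [618.9 144.8] 50.0
large (array([449.3,  43.3]), array([151.9, 151.7]), np.float64(0.7854)) circ [449.5  43.4] 76.5
square (array([ 443.1, -195.3]), array([112.7, 112.5]), np.float64(-1.1659)) circ [ 443.1 -195.5] 77.6
timer (array([ 442.8, -195.6]), array([59.3, 58.9]), np.float64(-1.1603)) circ [ 442.2 -195.4] 37.1
vial (array([618.6, -59.6]), array([23.8, 23.8]), np.float64(-1.5708)) circ [618.6 -59.6] 12.2
botcap (array([450.2,  44.9]), array([28.8, 27.5]), np.float64(-1.5708)) circ [450.2  44.9] 14.6
botbody (array([447.4,  54.1]), array([45.3, 28.9]), np.float64(0.2036)) circ [448.8  46.4] 22.9
```

View pics/seg4.png

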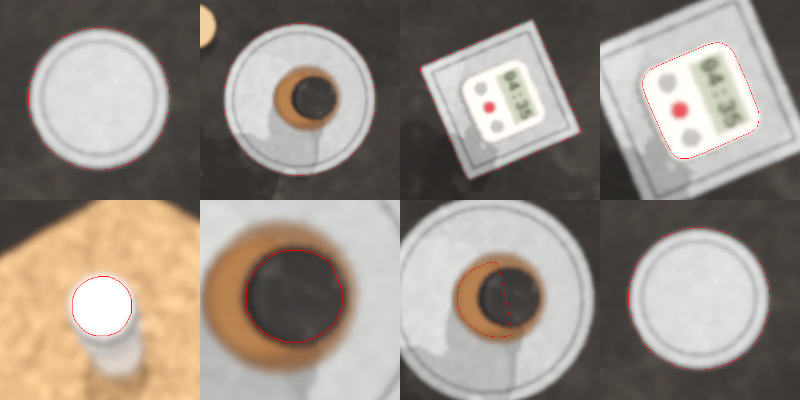

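```bash
python3 - <<'E'
from h import *
bot.move_ptp((620,-59,230),O(np.pi-.1))
pick(619.5,-59.4,33,np.pi-.1,200,25)
place(619,144.8,33.2,yw(619,145,0.1),200)
bot.move_ptp((530,90,330),O(yw(530,90,0))); bot.dwell(.3); snap("w7",0,0,0,0)
bot.move_ptp((330,-330,330),O(yw(330,-330,0)));bot.dwell(.3); st("")
cv2.imwrite("pics/f.png",imaging.capture("scene"))
E
cat > m5.py <<'E'
exec(open("m3.py").read().split('run("square"')[0])
m,i=load("w7.npz")
run("small",m,i,618,144,6,70,grey)
run("vial",m,i,619,145,61,30,white)
run("botcap",m,i,449,43,147,30,lambda r,h:r.max(-1)<75)
cv2.imwrite("pics/seg5.png",np.hstack([np.vstack(out[:2]),cv2.resize(cv2.imread("pics/f.png"),(600,400))]))
E
python3 m5.py
```

```text
above t75.4 [619.8 -59.5  33.3] yaw3.042 F [-0.1  0.2 -0.3] op1.000
gripped t76.3 [619.7 -59.4  33.2] yaw3.042 F [0.5 0.3 1.7] op0.320
lifted t78.0 [618.8 -59.3 199. ] yaw3.042 F [-0.2 -0.3 -0.2] op0.326
touch True
down t81.9 [619.  144.8  33.1] yaw-3.042 F [-1.2 -0.1  4.8] op0.325
released t84.4 [618.3 144.7 198.8] yaw-3.042 F [-0.6 -0.1  0.6] op0.998
 t87.4 [ 330.4 -329.7  330. ] yaw-3.141 F [-0.8 -0.  -0.4] op1.003
small (array([619. , 144.6]), array([99.3, 99.2]), np.float64(-0.3805)) circ [619.  144.6] 50.0
vial (array([618.8, 145.2]), array([25. , 24.5]), np.float64(0.0)) circ [619.1 145.1] 13.0
botcap (array([450.9,  45.5]), array([29.3, 28.3]), np.float64(-1.1384)) circ [450.6  45.5] 14.9
```

View pics/seg5.png

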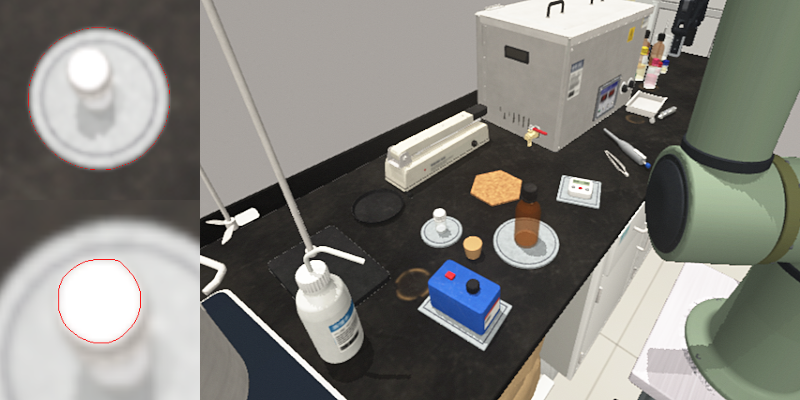

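The final view shows the vial upright in the middle of the small plate (crop at left). In the scene picture the bottle (528,215), controller (465,295) and timer (578,187) are on their own plates, the mat is empty and the arm is clear.

```bash
python3 -c "
from h import *
bot.sign_off()"
```

```text
the job is handed in; nothing more can be done
```

All four things are back on their own plates, and I handed the job in with the arm clear at about 87 s of the 144 s limit. Both swaps went through the cork mat: controller with timer, then vial with bottle. Each item was lowered until it touched down before I let go.

| Item | Offset from plate centre | Misalignment |
|---|---|---|
| Controller | about 1.5 mm | about 0.001 rad |
| Timer | about 0.5 mm | about 0.006 rad |
| Bottle | about 2–2.5 mm, measured at the cap | – |
| Vial | about 0.5 mm, measured at the cap | – |

- **Final check:** the last scene picture shows all four items standing on their own plates and the mat empty.
- **Failed check:** the bottle-body mask came out broken (45 x 29 mm), so I ignored it and the bottle figure comes from the cap alone.
- **Calibration error:** repeat views of the same point differed by 1–3 mm, so these offsets are near the measurement limit.

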